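# Hang a pack on the revolving counter display

## Robot

A 6-joint arm with a two-finger parallel gripper is mounted at the origin on a cart in front of the work surface, level with it; the furniture and walls round the work are solid. World frame = base frame: x ahead of the robot, y to its left, z up, the work surface at z = 0. Lengths are in m, angles in rad, forces in N, time in s.
With the tool pointing down it reaches from about 0.225 to 0.725 m from the base axis. Payload 3.1 kg.
Tool frame: the origin (TCP) lies between the finger pads; the fingertips stand 11 mm ahead of it and the grasp point (between the pads) lies 8 mm behind it; z points along the fingers, y is the line along which they close (so a half turn about z gives the same grasp; the last joint's range is limited). The gripper opens to 85 mm and grips with 20 to 120 N. Pads are 22 mm wide; open, the fingers measure 114 mm over their backs; the gripper's body (76 mm by 85 mm) begins 54 mm behind the grasp point. The pads swing forward as they close: fully open they stand 13 mm farther back than shut.
Start: joints at [-0.881, 0.048, 0.099, 1.622, 0, 1.443], TCP at [0.383, -0.359, 0.242] pointing down, gripper open.
Joint ranges: [-2.91, 2.91], [-0.99, 1.94], [-1.21, 1.42], [-2.12, 2.29], [-1.49, 1.47], [-3.14, 3.14]. Speed limits (rad/s): [2.79, 2.79, 3.14, 3.14, 3.14, 3.14].

## Interface

Orientations are given as a unit quaternion [w, x, y, z].
In Python, from station import manip, job, capture, camera_params gives the robot as it stands (manip), with the cameras as plain functions and the job (job).
- The arm moves only by the tool pendant, called by a JSON object that holds its "op" and its "data". Schema: {"type":"object","properties":{"segments":{"type":"array","items":{"type":"array","prefixItems":[{"type":"number"},{"type":"array","items":{"type":"number"},"minItems":3,"maxItems":3},{"type":"array","items":{"type":"number"},"minItems":3,"maxItems":3}],"minItems":3,"maxItems":3},"minItems":1,"maxItems":12},"force":{"type":"number"},"only":{"type":"string"},"quiet":{"type":"boolean"},"lines":{"type":"string"}},"required":["segments"],"additionalProperties":false}. segments is a list of rows, 1 to 12 of them, each written [opening, [dx, dy, dz], [rx, ry, rz]]: the opening from 0.0 (shut) to 1.0 (fully open), then dx, dy, dz in fractions of the full range, 1 being 60 cm, then a rotation vector rx, ry, rz in a scale on which 1.0 is pi rad; each row is the pose to reach, as a shift and turn from the pose commanded when the call began, along the tool's axes at that moment; what a row does not reach only later rows make up. A row lasts 1/8 s, in which the tool goes at most 0.0625 m and 0.188 rad, less where a joint would pass 70% of its speed; a pose out of reach is approached as far as the arm can. The fingers move at their own pace and stop on an object; force is the grip in N (left out, the last holds). Time passes only in rows, so rows that do not move let the fingers close. The tool returns the time, the measured TCP pose, the force, the opening and the grip force at its end. only (a regular expression) keeps the lines of the reply that match it, lines (a string "A,B") keeps lines A to B, and quiet returns only ok. Shift and turn numbers lie between -1 and 1, and a call with a number outside is refused. Input that does not fit is refused with a message, and nothing moves.
- manip.read_state(): the state, without advancing time (a new reading comes with each control period).
- capture(name): name is "scene" or "top"; returns the picture (420x560x3 uint8, red, green, blue); there is no depth.
- camera_params(name): a dict with "intrinsics" (3x3 intrinsics, pixels), "T" (4x4, takes a point from camera to world coordinates). Camera axes: x right, y down, z forward; pixel columns grow to the right and rows downward; lengths in m; the calibration is good to about 2 mm. A picture is of the moment at which its call begins. camera_params takes no time and is no camera call.
- job.job_done(): hands the job in; it is judged then, once.
The state is a dict: "time_s": time; "joint_positions": joint angles; "joint_velocities": joint speeds; "joint_efforts": joint torques, N m; "tool_pos": TCP position; "tool_rot": TCP orientation; "contact_force": force on the tool from outside, world axes, zero at the start; "torque": the same for the moment, N m; "finger_gap": opening from 0.0 (shut) to 1.0 (fully open); "grasp_force": force on a finger pad.
Only numpy, scipy, OpenCV 4.12 (cv2) and the standard library are available. Lean on these libraries where they do the work, as an engineer would, in place of code of your own. Each camera call takes 0.05 s, during which the arm holds its last target. There are 200 camera calls.

## Task

Turn the revolving display (there is a red grip bar on top) until its one empty hook points straight to the front edge of the counter. Then take the green-banded pack out of the wooden pocket and stand it upright on the black mat, let go of it there, then take it another way that leaves its slot clear (its narrow sides serve well) and hang it by the slot in its white tab on that empty hook. Leave the bell and the two clay cups where they stand.

Things in the scene. Friction and masses are not known exactly. Their poses are not given: they have to be found in the camera images.
- carousel: Revolving display, foot fixed. Origin: on its vertical turning axis at counter height; its axes stay parallel to the world's. Dark foot, radius 80, at most 30 mm high. Post of radius 11 mm, four level hooks 90 degrees apart, 150 mm up. Three carry fixed packs (blue, yellow bands; 47 to 162 mm high, out to 102 mm from the axis, 56 mm wide); one is empty.
- carousel_turn (a joint): Angle of the display (rad), growing counter-clockwise from above. 0 (or any multiple of 2 pi): the empty hook points to -x, the counter's front edge on the robot's side. At angle a that hook points from the axis along (-cos a, -sin a). Starts between 1.2 and 5.1, turns past a whole turn both ways, friction about 0.06 N m, stays where left.
- grip_bar (a point): Centre of the red grip bar on top of the display, on the turning axis, 206 mm above the counter. The bar turns with the hooks; it is 44 mm long (along the empty hook's direction), 16 mm wide, 189 to 223 mm high; below it a black disc of radius 20 mm (186 to 190 mm). Site axes: x points from the empty hook to the axis, z up.
- free_hook (a point): Seat on the empty hook: on the centre line of the 6 mm steel rod, 90 mm from the axis, 150 mm above the counter. Axes turn with the display: x inward to the axis, z up. The rod is level out to 100 mm from the axis, then bends up to its end at 112 mm, 6 mm higher. Pass the slot over this end from outside, move inward, lower.
- pack: Loose carton with a green band: 34 mm thick (x), 56 wide (y), 80 high; on top in its middle plane a white tab 4 mm thick, 44 wide, 80 to 115 mm above the underside. Origin: centre of the underside; z up. 0.1 to 0.16 kg. Its narrow sides look along +y and -y. Held front to back (x), the fingers block the hook; held by the narrow sides, the slot is clear.
- pack_hole (a point): Centre of the slot in the pack's tab, 96 mm above the underside; the slot is 24 mm wide (pack's y) and 20 mm high, open through along the pack's x. Hanging freely, this point is 7 mm below the hook's centre line.
- pocket: Wooden pocket fixed to the counter; the pack starts on its floor with the same yaw. Origin: centre of its underside. Floor 100 x 90 mm, 8 mm thick; cheeks 108 mm high, 60 mm long at +y and -y, 64 mm apart inside; lips 22 mm high, 21.5 to 27.5 mm before and behind the centre (x). Fingers get at the pack only front and back, above the lips.
- mat: Black rubber mat fixed on the counter, 120 (x) x 140 (y) x 4 mm. Origin: centre of its underside, so its top is 4 mm higher.
- stool_edge (a point): Middle of the front upper edge of a fixed wooden bench stool that stands on the counter behind the cups (it does not move). Its seat reaches from here 165 mm to either side along y and far back in +x, 356 mm above the counter; solid from 190 mm up: keep gripper and wrist in front of it.
- counter_bell: Loose counter bell, 85 mm across, 58 mm high, behind the display at the right; origin under its centre. Leave it.
- cup_a: Loose clay cup, 52 mm across, 51 mm high, behind the mat; origin under its centre. Leave it.
- cup_b: Second loose clay cup, 52 mm across, 53 mm high, behind and left of the mat; origin under its centre. Leave it.

How it is judged:
On the way, in this order (a step that is already met when the one before it is completed fails the run):
1. the empty hook points to the front edge of the counter, within about 25 degrees, with the display at rest (x of free_hook in the frame of carousel below -0.081 m and velocity of joint carousel_turn between -0.1 and 0.1 rad/s), for 0.2 s.
2. the pack stands upright on the mat, its centre within 60 mm of the mat's centre, let go and at rest (horizontal distance between pack and mat below 0.06 m and height (world z) of pack below 0.012 m and angle between pack's own z axis and vertical below 0.1 rad and linear speed of pack below 0.02 m/s and contact force between pack and the fingers below 0.05 N), for 0.2 s.
At the end, for the whole second after the job is handed in: The pack hangs by its slot at rest on the once empty hook: slot centre within 15 mm sideways of the rod, 0 to 16 mm below its centre line, 20 mm outside to 60 mm inside the seat point, tilt under 20 degrees; that hook still points to the front edge within 25 degrees, display at rest (all of step 1 and x of pack_hole in the frame of free_hook between -0.02 and 0.06 m and y of pack_hole in the frame of free_hook between -0.015 and 0.015 m and z of pack_hole in the frame of free_hook between -0.016 and 0.002 m and angle between pack's own z axis and vertical below 0.35 rad and linear speed of pack below 0.03 m/s); the robot touches nothing.
It fails at once if the bell is shifted by more than 40 mm or tipped over (distance of counter_bell from where it was at the start of the episode above 0.04 m or angle between counter_bell's own z axis and vertical above 0.5 rad).
It fails at once if the first clay cup is shifted by more than 40 mm or tipped over (distance of cup_a from where it was at the start of the episode above 0.04 m or angle between cup_a's own z axis and vertical above 0.5 rad).
It fails at once if the second clay cup is shifted by more than 40 mm or tipped over (distance of cup_b from where it was at the start of the episode above 0.04 m or angle between cup_b's own z axis and vertical above 0.5 rad).
It also fails if it takes over 72 s, if anything falls off the work surface, if the arm or the gripper's body presses on something with over 40 N, if the wrist force passes 120 N, or if a joint passes its speed limit or range.

## Working session

There is one attempt and no reset: what is moved stays moved. The work goes in short steps, Python scripts to look and compute and a tool call to move; the robot and the scene stay as the last step left them, time stands still between calls to the robot, and variables do not carry over. Pictures are saved under pics/ and viewed, at most 10 in all, crops included, and the job is handed in when it is done.

```bash
ls; mkdir -p pics
```

Run:
```python
from station import manip, job, capture, camera_params
import cv2
for n in("scene","top"):
    im=capture(n); cv2.imwrite(f"pics/{n}0.png",im[:,:,::-1])
    p=camera_params(n); print(n,p)
s=manip.read_state(); print(s)
```

```text
pics
station.py
scene {'intrinsics': array([[543.12664332,   0.        , 284.51166978],
       [  0.        , 543.12664332, 208.70785701],
       [  0.        ,   0.        ,   1.        ]]), 'T': array([[-0.9853626 , -0.13839114,  0.09954111,  0.4103538 ],
       [-0.17028004,  0.82670061, -0.5362563 ,  0.7316427 ],
       [-0.00807757, -0.54535676, -0.83816511,  1.33752463],
       [ 0.        ,  0.        ,  0.        ,  1.        ]])}
top {'intrinsics': array([[477.8619367 ,   0.        , 276.18679755],
       [  0.        , 477.8619367 , 210.61777151],
       [  0.        ,   0.        ,   1.        ]]), 'T': array([[ 0.0145218 , -0.98855899,  0.15013406,  0.35453865],
       [-0.99975469, -0.01184382,  0.01871613,  0.00171672],
       [-0.01672384, -0.15036903, -0.98848848,  1.45388832],
       [ 0.        ,  0.        ,  0.        ,  1.        ]])}
{'time_s': 0.1, 'joint_positions': array([-8.80754027e-01,  4.86886652e-02,  9.77436571e-02,  1.62200809e+00,
        2.29081660e-05,  1.44300009e+00]), 'joint_velocities': array([ 0.00065781, -0.00158658,  0.00213671,  0.000591  ,  0.00038207,
       -0.00057814]), 'joint_efforts': array([ 2.29239726e-03, -3.39852798e+01,  3.20935035e+01,  1.58252829e-02,
       -1.33424360e-04,  1.96097722e-05]), 'tool_pos': array([ 0.38273154, -0.35858267,  0.24122253]), 'tool_rot': array([-1.03923241e-03,  9.17550549e-01,  3.97617690e-01, -2.88177694e-04]), 'contact_force': array([ 0.48144771,  1.29117386, -0.92927404]), 'torque': array([-0.02822823,  0.02173799,  0.0260263 ]), 'grasp_force': 0.0, 'finger_gap': 0.9977487931991407}
```

View pics/scene0.png

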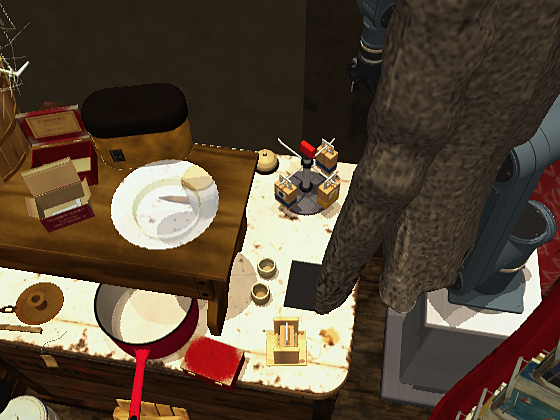

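View pics/top0.png

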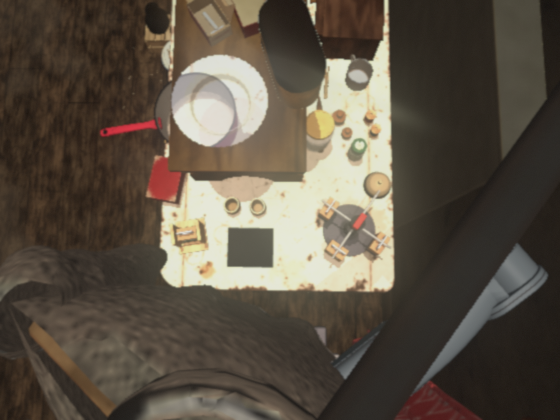

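The carousel's red bar is near (358,222) in the top view and (308,147) in the scene view. The mat is near (250,248), the pocket near (188,235) and the cups near (232,206) and (257,207), all in the top view. I'll zoom in on these.

Run:
```python
import cv2,numpy as np
t=cv2.imread("pics/top0.png");s=cv2.imread("pics/scene0.png")
r=lambda i:cv2.resize(i,(400,300),interpolation=cv2.INTER_CUBIC)
a=np.hstack([r(t[175:265,300:420]),r(t[195:285,160:280])])
b=np.hstack([r(s[130:220,250:370]),r(s[255:375,220:380])])
cv2.imwrite("pics/z.png",np.vstack([a,b]))
```

```text
(no output)
```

View pics/z.png

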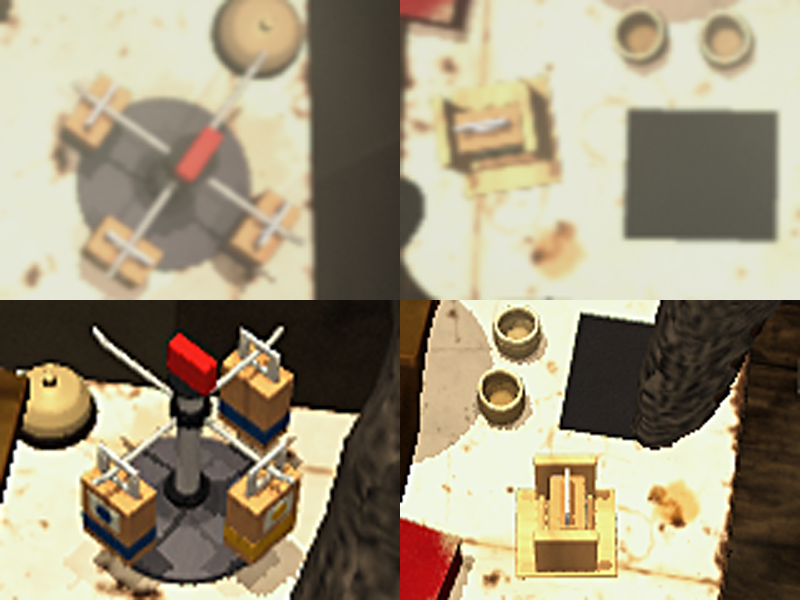

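Create h.py:
```python
import cv2,numpy as np
from station import manip, job, capture, camera_params
def ray(n,uv,z):
    p=camera_params(n);T=p["T"];d=T[:3,:3]@np.linalg.inv(p["intrinsics"])@np.r_[uv,1.]
    return T[:3,3]+d*(z-T[2,3])/d[2]
def ray2(uvs,uvt):
    A=[];b=[]
    for n,uv in(("scene",uvs),("top",uvt)):
        p=camera_params(n);T=p["T"];d=T[:3,:3]@np.linalg.inv(p["intrinsics"])@np.r_[uv,1.];d/=np.linalg.norm(d)
        P=np.eye(3)-np.outer(d,d);A.append(P);b.append(P@T[:3,3])
    return np.linalg.lstsq(np.vstack(A),np.hstack(b),rcond=None)[0]
def blob(m,box):
    x0,y0,x1,y1=box;k=np.zeros_like(m);k[y0:y1,x0:x1]=m[y0:y1,x0:x1]
    c=max(cv2.findContours(k,0,cv2.CHAIN_APPROX_NONE)[0],key=cv2.contourArea)
    return c
```

Run:
```python
from h import *
np.set_printoptions(precision=4,suppress=True)
t=cv2.imread("pics/top0.png");s=cv2.imread("pics/scene0.png")
red=lambda i:((i[...,2]>120)&(i[...,1]<90)&(i[...,0]<90)).astype(np.uint8)
ct=blob(red(t),(330,190,390,250));cs=blob(red(s),(290,130,330,170))
mt=cv2.minAreaRect(ct);ms=cv2.minAreaRect(cs);print(mt,ms)
print("bar 2view",ray2(ms[0],mt[0]),"top@.217",ray("top",mt[0],.217))
b=cv2.boxPoints(mt);w=np.array([ray("top",q,.22) for q in b]);print(w)
dark=(t.max(2)<75).astype(np.uint8);c=blob(dark,(222,222,280,272));m=cv2.minAreaRect(c);print("mat",m,ray("top",m[0],.004),[ray("top",q,.004)[:2] for q in cv2.boxPoints(m)])
zt=lambda u,v:(160+(u-400)*.3,195+v*.3); zs=lambda u,v:(220+(u-400)*.4,255+(v-300)*.4)
ztl=lambda u,v:(300+u*.3,175+v*.3); zsl=lambda u,v:(250+u*.3,130+(v-300)*.3)
print("tab ends scene",[ray("scene",zs(*q),.123) for q in((568,468),(567,526))])
print("tab ends top",[ray("top",zt(*q),.123) for q in((455,127),(510,123))])
print("floor scene",[ray("scene",zs(*q),0.004) for q in((516,577),(617,577))],"front edge top",[ray("top",zt(*q),0.008) for q in((468,197),(557,186))])
print("hook end",ray2(zsl(97,330),ztl(264,54)),"bell",ray("top",ztl(260,35),.03),"cups",[ray("top",zt(*q),.05) for q in((641,36),(726,41))])
print("foot",ray("top",ztl(163,183),.015))
```

```text
Traceback (most recent call last):
  File "h.py", line 14, in blob
    c=max(cv2.findContours(k,0,cv2.CHAIN_APPROX_NONE)[0],key=cv2.contourArea)
ValueError: max() iterable argument is empty
```

Create m.py:
```python
from h import *
np.set_printoptions(precision=4,suppress=True)
t=cv2.imread("pics/top0.png").astype(int);s=cv2.imread("pics/scene0.png").astype(int)
red=lambda i:((i[...,2]-i[...,1]>70)&(i[...,2]-i[...,0]>60)).astype(np.uint8)
ct=blob(red(t),(330,190,390,250));cs=blob(red(s),(290,130,330,170))
mt=cv2.minAreaRect(ct);ms=cv2.minAreaRect(cs);print(mt,ms)
print("bar 2view",ray2(ms[0],mt[0]),"top@.217",ray("top",mt[0],.217))
b=cv2.boxPoints(mt);w=np.array([ray("top",q,.22) for q in b]);print(w)
dark=(t.max(2)<75).astype(np.uint8);c=blob(dark,(222,222,280,272));m=cv2.minAreaRect(c);print("mat",m,ray("top",m[0],.004),[ray("top",q,.004)[:2] for q in cv2.boxPoints(m)])
zt=lambda u,v:(160+(u-400)*.3,195+v*.3); zs=lambda u,v:(220+(u-400)*.4,255+(v-300)*.4)
ztl=lambda u,v:(300+u*.3,175+v*.3); zsl=lambda u,v:(250+u*.3,130+(v-300)*.3)
print("tab ends scene",[ray("scene",zs(*q),.123) for q in((568,468),(567,526))])
print("tab ends top",[ray("top",zt(*q),.123) for q in((455,127),(510,123))])
print("floor scene",[ray("scene",zs(*q),0.004) for q in((516,577),(617,577))],"front edge top",[ray("top",zt(*q),0.008) for q in((468,197),(557,186))])
print("hook end",ray2(zsl(97,330),ztl(264,54)),"bell",ray("top",ztl(260,35),.03),"cups",[ray("top",zt(*q),.05) for q in((641,36),(726,41))])
print("foot",ray("top",ztl(163,183),.015))
```

```bash
python3 m.py
```

```text
((359.2837829589844, 220.7027130126953), (5.928629398345947, 16.39091682434082), 35.53767776489258) ((307.4200134277344, 148.9399871826172), (19.0, 10.600000381469727), 36.86989974975586)
bar 2view [ 0.5187 -0.1937  0.2024] top@.217 [ 0.5184 -0.1915  0.217 ]
[[ 0.5049 -0.1724  0.22  ]
 [ 0.5402 -0.1974  0.22  ]
 [ 0.5312 -0.2098  0.22  ]
 [ 0.4961 -0.1847  0.22  ]]Traceback (most recent call last):
  File "m.py", line 9, in <module>
    dark=(t.max(2)<75).astype(np.uint8);c=blob(dark,(222,222,280,272));m=cv2.minAreaRect(c);print("mat",m,ray("top",m[0],.004),[ray("top",q,.004)[:2] for q in cv2.boxPoints(m)])
                                          ~~~~^^^^^^^^^^^^^^^^^^^^^^^^
  File "h.py", line 14, in blob
    c=max(cv2.findContours(k,0,cv2.CHAIN_APPROX_NONE)[0],key=cv2.contourArea)
ValueError: max() iterable argument is empty
```

```bash
sed -i 's/<75/<120/' m.py; python3 m.py
```

```text
((359.2837829589844, 220.7027130126953), (5.928629398345947, 16.39091682434082), 35.53767776489258) ((307.4200134277344, 148.9399871826172), (19.0, 10.600000381469727), 36.86989974975586)
bar 2view [ 0.5187 -0.1937  0.2024] top@.217 [ 0.5184 -0.1915  0.217 ]
[[ 0.5049 -0.1724  0.22  ]
 [ 0.5402 -0.1974  0.22  ]
 [ 0.5312 -0.2098  0.22  ]
 [ 0.4961 -0.1847  0.22  ]]
mat ((250.0, 247.5), (37.0, 44.0), 90.0) [0.4605 0.107  0.004 ] [array([0.5162, 0.1757]), array([0.5179, 0.0411]), array([0.4056, 0.0393]), array([0.4038, 0.1723])]
tab ends scene [array([0.4942, 0.2669, 0.123 ]), array([0.4858, 0.3221, 0.123 ])]
tab ends top [array([0.4895, 0.3059, 0.123 ]), array([0.4935, 0.2595, 0.123 ])]
floor scene [array([0.5341, 0.3413, 0.004 ]), array([0.4359, 0.3245, 0.004 ])] front edge top [array([0.4374, 0.3173, 0.008 ]), array([0.4485, 0.2366, 0.008 ])]
hook end [ 0.6082 -0.2573  0.1523] bell [ 0.6514 -0.2785  0.03  ] cups [array([0.5807, 0.1594, 0.05  ]), array([0.5771, 0.0832, 0.05  ])]
foot [ 0.5168 -0.1915  0.015 ]
```

Create go.py:
```python
import sys,numpy as np
from station import manip, job, capture, camera_params
from scipy.spatial.transform import Rotation as R
x,y,z,yaw=map(float,sys.argv[1:5]);s=manip.read_state();q=s["tool_rot"];A=R.from_quat([*q[1:],q[0]])
B=R.from_euler("z",yaw,degrees=True)*R.from_euler("x",np.pi)
np.set_printoptions(precision=4,suppress=True)
print("shift",A.inv().apply(np.array([x,y,z])-s["tool_pos"]),"rot",(A.inv()*B).as_rotvec(),"now",s["tool_pos"],s["time_s"])
```

```bash
python3 go.py .518 -.192 .27 144.4
```

Run:
```python
from h import *
print(ray("top",(240,181),.356),ray("top",(170,171),.356),ray("top",(305,180),.356))
```

```text
shift [ 0.2141 -0.0153 -0.0287] rot [-0.0013 -0.002  -1.7024] now [ 0.3827 -0.3586  0.2412] 0.1
[0.59064758 0.10855048 0.356     ] [0.61296368 0.27481058 0.356     ] [ 0.59470638 -0.04400475  0.356     ]
```

The rows are not in the units I measure in: shifts go in shares of 60 cm and turns go in shares of pi rad. I convert before sending: 0.214 m is 0.3567, -0.029 m is -0.0483, -1.702 rad is -0.5418.

{"op": "pendant", "data": {"segments": [[1, [0, 0, -0.0483], [0, 0, 0]], [1, [0.3567, -0.025, -0.0483], [0, 0, -0.5418]], [1, [0.3567, -0.025, -0.0483], [0, 0, -0.5418]], [1, [0.3567, -0.025, -0.0483], [0, 0, -0.5418]], [1, [0.3567, -0.025, -0.0483], [0, 0, -0.5418]], [1, [0.3567, -0.025, -0.0483], [0, 0, -0.5418]], [1, [0.3567, -0.025, -0.0483], [0, 0, -0.5418]], [1, [0.3567, -0.025, -0.0483], [0, 0, -0.5418]], [1, [0.3567, -0.025, -0.0483], [0, 0, -0.5418]], [1, [0.3567, -0.025, -0.0483], [0, 0, -0.5418]], [1, [0.3567, -0.025, -0.0483], [0, 0, -0.5418]], [1, [0.3567, -0.025, -0.0483], [0, 0, -0.5418]]], "force": 30}}

```text
time_s: 1.6
tool_pos: [0.5183, -0.1925, 0.2709]
tool_rot: [-0.0, 0.307, 0.952, 0.0]
contact_force: [0.5, -0.9, -0.3]
finger_gap: 0.999
grasp_force: 0.0
```

```bash
python3 go.py .518 -.192 .207 144.4
```

```text
shift [0.0005 0.0003 0.0639] rot [-0.0001 -0.0008 -0.0029] now [ 0.5183 -0.1925  0.2709] 1.6
```

Converted, 0.064 m is 0.1067, 0.032 m is 0.0533.

{"op": "pendant", "data": {"segments": [[1, [0, 0, 0.0533], [0, 0, 0]], [1, [0, 0, 0.1067], [0, 0, 0]], [1, [0, 0, 0.1067], [0, 0, 0]], [0, [0, 0, 0.1067], [0, 0, 0]], [0, [0, 0, 0.1067], [0, 0, 0]], [0, [0, 0, 0.1067], [0, 0, 0]], [0, [0, 0, 0.1067], [0, 0, 0]], [0, [0, 0, 0.1067], [0, 0, 0]], [0, [0, 0, 0.1067], [0, 0, 0]]], "force": 30}}

```text
time_s: 2.72
tool_pos: [0.5198, -0.1918, 0.2086]
tool_rot: [0.002, 0.306, 0.952, 0.001]
contact_force: [4.0, 4.1, 4.9]
finger_gap: 0.184
grasp_force: 32.9
```

Converted, 0.001 m is 0.0017, 0.0005 m is 0.0008, 1.26 rad is 0.4011.

{"op": "pendant", "data": {"segments": [[0, [0.0008, 0.0017, 0], [0, 0, 0.0477]], [0, [0.0008, 0.0017, 0], [0, 0, 0.0955]], [0, [0.0008, 0.0017, 0], [0, 0, 0.1432]], [0, [0.0008, 0.0017, 0], [0, 0, 0.191]], [0, [0.0008, 0.0017, 0], [0, 0, 0.2387]], [0, [0.0008, 0.0017, 0], [0, 0, 0.2865]], [0, [0.0008, 0.0017, 0], [0, 0, 0.3342]], [0, [0.0008, 0.0017, 0], [0, 0, 0.382]], [0, [0.0008, 0.0017, 0], [0, 0, 0.4011]], [0, [0.0008, 0.0017, 0], [0, 0, 0.4011]]], "force": 30}}

```text
time_s: 3.98
tool_pos: [0.5174, -0.1926, 0.2085]
tool_rot: [0.001, 0.809, 0.588, -0.002]
contact_force: [-2.3, 0.1, 5.0]
finger_gap: 0.184
grasp_force: 33.1
```

```bash
python3 go.py .5198 -.1918 .208 0
```

```text
shift [0.0015 0.002  0.0005] rot [0.0013 0.0034 1.2583] now [ 0.5174 -0.1926  0.2085] 3.975
```

Converted, 0.0005 m is 0.0008, 1.26 rad is 0.4011.

{"op": "pendant", "data": {"segments": [[0, [0.0008, 0, 0], [0, 0, 0.0477]], [0, [0.0008, 0, 0], [0, 0, 0.0955]], [0, [0.0008, 0, 0], [0, 0, 0.1432]], [0, [0.0008, 0, 0], [0, 0, 0.191]], [0, [0.0008, 0, 0], [0, 0, 0.2387]], [0, [0.0008, 0, 0], [0, 0, 0.2865]], [0, [0.0008, 0, 0], [0, 0, 0.3342]], [0, [0.0008, 0, 0], [0, 0, 0.382]], [0, [0.0008, 0, 0], [0, 0, 0.4011]], [0, [0.0008, 0, 0], [0, 0, 0.4011]], [0, [0.0008, 0, 0], [0, 0, 0.4011]]], "force": 30}}

```text
time_s: 5.35
tool_pos: [0.516, -0.1906, 0.2086]
tool_rot: [-0.0, 1.0, -0.0, -0.003]
contact_force: [-7.3, 2.8, 8.6]
finger_gap: 0.187
grasp_force: 33.4
```

```bash
python3 go.py .5198 -.1918 .208 0
```

```text
shift [0.0038 0.0012 0.0006] rot [-0.0001  0.0051 -0.0008] now [ 0.516  -0.1906  0.2086] 5.35
```

Converted, -0.062 m is -0.1033, -0.06 m is -0.1.

{"op": "pendant", "data": {"segments": [[1, [0, 0, 0], [0, 0, 0]], [1, [0, 0, 0], [0, 0, 0]], [1, [0, 0, 0], [0, 0, 0]], [1, [0, 0, 0], [0, 0, 0]], [1, [0, 0, -0.1], [0, 0, 0]], [1, [0, 0, -0.1033], [0, 0, 0]]], "force": 30}}

```text
time_s: 6.1
tool_pos: [0.5202, -0.1918, 0.2737]
tool_rot: [0.002, 1.0, -0.0, 0.003]
contact_force: [0.3, -0.6, 0.6]
finger_gap: 1.004
grasp_force: 0.0
```

```bash
python3 go.py .49 .288 .24 98.7
```

```text
shift [-0.0305 -0.4799  0.0318] rot [ 0.0084 -0.0019 -1.7228] now [ 0.5202 -0.1918  0.2737] 6.1
```

Converted, -0.31 m is -0.5167, -0.19 m is -0.3167, -1.723 rad is -0.5484.

{"op": "pendant", "data": {"segments": [[1, [-0.0917, -0.05, 0], [0, 0, -0.0598]], [1, [-0.1667, -0.1167, 0], [0, 0, -0.1197]], [1, [-0.2, -0.2167, 0], [0, 0, -0.1795]], [1, [-0.2, -0.3167, 0], [0, 0, -0.2387]], [1, [-0.2, -0.4167, 0], [0, 0, -0.2992]], [1, [-0.2, -0.5167, 0], [0, 0, -0.3565]], [1, [-0.2, -0.5167, 0], [0, 0, -0.4138]], [1, [-0.2, -0.5167, 0], [0, 0, -0.4743]], [1, [-0.2, -0.5167, 0], [0, 0, -0.5316]], [1, [-0.2, -0.5167, 0], [0, 0, -0.5484]], [1, [-0.2, -0.5167, 0], [0, 0, -0.5484]]], "force": 60}}

```text
time_s: 7.48
tool_pos: [0.3991, 0.119, 0.2694]
tool_rot: [0.0, 0.652, 0.759, 0.0]
contact_force: [0.7, 0.3, 0.6]
finger_gap: 0.998
grasp_force: 0.0
```

```bash
python3 go.py .49 .288 .17 98.7
```

Run:
```python
from h import *
t=capture("top")[:,:,::-1];s=capture("scene")[:,:,::-1]
cv2.imwrite("pics/top1.png",t);cv2.imwrite("pics/scene1.png",s)
r=lambda i,w=400:cv2.resize(i,(w,300),interpolation=cv2.INTER_CUBIC)
a=np.hstack([r(t[175:265,300:420]),r(t[195:285,160:280])])
b=np.hstack([r(s[130:220,250:370]),r(s[295:385,230:350])])
cv2.imwrite("pics/z1.png",np.vstack([a,b]))
```

```text
shift [0.1533 0.1153 0.0995] rot [ 0.0007  0.0001 -0.0004] now [0.3991 0.119  0.2694] 7.475
```

View pics/z1.png

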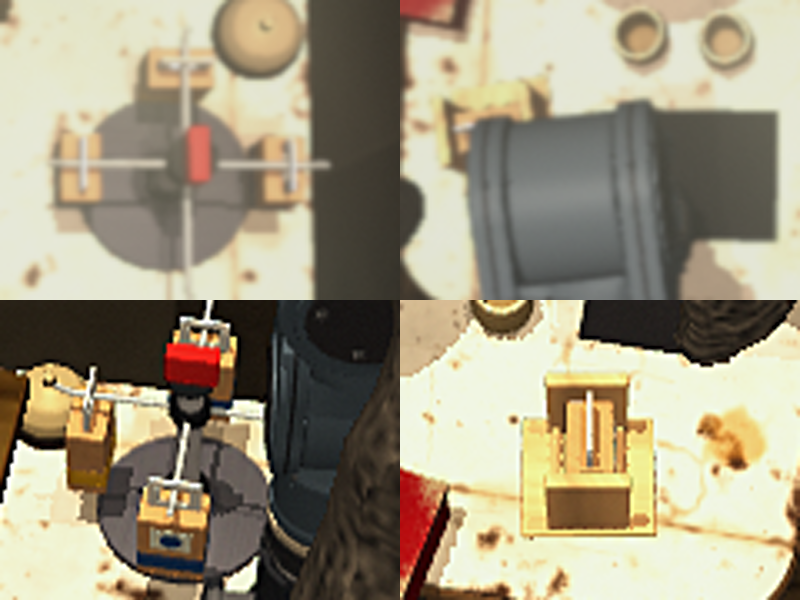

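The empty hook now points to the front edge: in the top crop it runs straight down from the bar at (190,230) to (190,297). The pack still stands in the pocket, with its tab at scene crop (590,390) to (590,455).

Converted, 0.154 m is 0.2567, 0.1165 m is 0.1942.

{"op": "pendant", "data": {"segments": [[1, [0.0833, 0.0583, 0], [0, 0, 0]], [1, [0.1667, 0.1167, 0], [0, 0, 0]], [1, [0.2567, 0.1942, 0.0333], [0, 0, 0]], [1, [0.2567, 0.1942, 0.1333], [0, 0, 0]], [1, [0.2567, 0.1942, 0.1667], [0, 0, 0]], [1, [0.2567, 0.1942, 0.1667], [0, 0, 0]]], "force": 60}}

```text
time_s: 8.32
tool_pos: [0.489, 0.2883, 0.166]
tool_rot: [-0.001, 0.651, 0.759, -0.003]
contact_force: [-0.6, -0.7, -0.4]
finger_gap: 0.999
grasp_force: 0.0
```

```bash
python3 go.py .491 .289 .066 98.7
```

```text
shift [0.0006 0.0027 0.1   ] rot [-0.0062  0.0017 -0.    ] now [0.489  0.2883 0.166 ] 8.325
```

Converted, 0.1 m is 0.1667, 0.05 m is 0.0833.

{"op": "pendant", "data": {"segments": [[1, [0, 0, 0.0833], [0, 0, 0]], [1, [0, 0, 0.1667], [0, 0, 0]], [1, [0, 0, 0.1667], [0, 0, 0]], [1, [0, 0, 0.1667], [0, 0, 0]], [0, [0, 0, 0.1667], [0, 0, 0]], [0, [0, 0, 0.1667], [0, 0, 0]], [0, [0, 0, 0.1667], [0, 0, 0]], [0, [0, 0, 0.1667], [0, 0, 0]], [0, [0, 0, 0.1667], [0, 0, 0]]], "force": 30}}

```text
time_s: 9.45
tool_pos: [0.4917, 0.2893, 0.0708]
tool_rot: [0.001, 0.651, 0.759, 0.001]
contact_force: [0.1, -1.2, 5.4]
finger_gap: 0.393
grasp_force: 31.5
```

```bash
python3 go.py .491 .289 .066 98.7
```

```text
shift [-0.0001 -0.0008  0.0048] rot [ 0.0027 -0.0006  0.0001] now [0.4917 0.2893 0.0708] 9.45
```

Converted, -0.16 m is -0.2667, -0.12 m is -0.2.

{"op": "pendant", "data": {"segments": [[0, [0, 0, -0.0667], [0, 0, 0]], [0, [0, 0, -0.1333], [0, 0, 0]], [0, [0, 0, -0.2], [0, 0, 0]], [0, [0, 0, -0.2667], [0, 0, 0]], [0, [0, 0, -0.2667], [0, 0, 0]], [0, [0, 0, -0.2667], [0, 0, 0]]], "force": 40}}

```text
time_s: 10.2
tool_pos: [0.4901, 0.2886, 0.2277]
tool_rot: [-0.001, 0.651, 0.759, -0.001]
contact_force: [-0.3, 0.2, -0.7]
finger_gap: 0.394
grasp_force: 40.6
```

```bash
python3 go.py .455 .107 .12 90
```

```text
shift [-0.1742 -0.062   0.108 ] rot [-0.0023  0.0008  0.1519] now [0.4901 0.2886 0.2277] 10.2
```

Converted, -0.174 m is -0.29, -0.16 m is -0.2667, 0.152 rad is 0.0484.

{"op": "pendant", "data": {"segments": [[0, [-0.0667, -0.0233, 0], [0, 0, 0.0127]], [0, [-0.1333, -0.0467, 0], [0, 0, 0.0255]], [0, [-0.2, -0.07, 0], [0, 0, 0.0382]], [0, [-0.2667, -0.0933, 0.0167], [0, 0, 0.0484]], [0, [-0.29, -0.1033, 0.0833], [0, 0, 0.0484]], [0, [-0.29, -0.1033, 0.15], [0, 0, 0.0484]], [0, [-0.29, -0.1033, 0.18], [0, 0, 0.0484]], [0, [-0.29, -0.1033, 0.18], [0, 0, 0.0484]], [0, [-0.29, -0.1033, 0.18], [0, 0, 0.0484]]], "force": 40}}

```text
time_s: 11.32
tool_pos: [0.4565, 0.1078, 0.1225]
tool_rot: [0.001, 0.707, 0.707, 0.001]
contact_force: [1.3, -0.2, -1.4]
finger_gap: 0.39
grasp_force: 40.4
```

```bash
python3 go.py .455 .107 .0675 90
```

```text
shift [-0.0008 -0.0016  0.0549] rot [ 0.0018 -0.0002  0.0006] now [0.4565 0.1078 0.1225] 11.325
```

Converted, 0.0545 m is 0.0908, 0.053 m is 0.0883.

{"op": "pendant", "data": {"segments": [[0, [0, 0, 0.05], [0, 0, 0]], [0, [0, 0, 0.0767], [0, 0, 0]], [0, [0, 0, 0.0833], [0, 0, 0]], [0, [0, 0, 0.0883], [0, 0, 0]], [0, [0, 0, 0.0908], [0, 0, 0]], [0, [0, 0, 0.0908], [0, 0, 0]], [0, [0, 0, 0.0908], [0, 0, 0]]], "force": 40}}

```text
time_s: 12.2
tool_pos: [0.4561, 0.1075, 0.0673]
tool_rot: [0.0, 0.707, 0.707, 0.0]
contact_force: [-0.2, -0.6, -0.4]
finger_gap: 0.389
grasp_force: 40.4
```

Converted, 0.0024 m is 0.004, 0.0012 m is 0.002.

{"op": "pendant", "data": {"segments": [[0, [0, 0, 0.002], [0, 0, 0]], [0, [0, 0, 0.004], [0, 0, 0]], [0, [0, 0, 0.004], [0, 0, 0]]], "force": 40}}

```text
time_s: 12.58
tool_pos: [0.4563, 0.1076, 0.0668]
tool_rot: [0.001, 0.707, 0.707, 0.001]
contact_force: [-2.8, -0.4, 9.4]
finger_gap: 0.391
grasp_force: 41.2
```

Contact. I'll let go, then rise straight up above the tab.

Converted, -0.13 m is -0.2167, -0.09 m is -0.15.

{"op": "pendant", "data": {"segments": [[1, [0, 0, -0.0017], [0, 0, 0]], [1, [0, 0, -0.0017], [0, 0, 0]], [1, [0, 0, -0.0017], [0, 0, 0]], [1, [0, 0, -0.0017], [0, 0, 0]], [1, [0, 0, -0.0017], [0, 0, 0]], [1, [0, 0, -0.0667], [0, 0, 0]], [1, [0, 0, -0.15], [0, 0, 0]], [1, [0, 0, -0.2167], [0, 0, 0]], [1, [0, 0, -0.2167], [0, 0, 0]], [1, [0, 0, -0.2167], [0, 0, 0]]], "force": 30}}

```text
time_s: 13.82
tool_pos: [0.4556, 0.1075, 0.194]
tool_rot: [-0.0, 0.707, 0.707, -0.0]
contact_force: [0.9, -0.2, -0.5]
finger_gap: 0.996
grasp_force: 0.0
```

```bash
python3 go.py .30 .107 .24 180
```

```text
shift [-0.0005 -0.1556 -0.046 ] rot [-0.0003 -0.0003 -1.5708] now [0.4556 0.1075 0.194 ] 13.825
```

Converted, -0.155 m is -0.2583, -0.12 m is -0.2, -1.571 rad is -0.5001.

{"op": "pendant", "data": {"segments": [[1, [0, -0.0333, -0.0767], [0, 0, -0.0598]], [1, [0, -0.1, -0.0767], [0, 0, -0.1197]], [1, [0, -0.2, -0.0767], [0, 0, -0.1783]], [1, [0, -0.2583, -0.0767], [0, 0, -0.2387]], [1, [0, -0.2583, -0.0767], [0, 0, -0.2992]], [1, [0, -0.2583, -0.0767], [0, 0, -0.3565]], [1, [0, -0.2583, -0.0767], [0, 0, -0.417]], [1, [0, -0.2583, -0.0767], [0, 0, -0.4743]], [1, [0, -0.2583, -0.0767], [0, 0, -0.5001]], [1, [0, -0.2583, -0.0767], [0, 0, -0.5001]], [1, [0, -0.2583, -0.0767], [0, 0, -0.5001]]], "force": 30}}

```text
time_s: 15.2
tool_pos: [0.3003, 0.1074, 0.2394]
tool_rot: [-0.001, 0.0, 1.0, -0.0]
contact_force: [0.6, 0.8, 0.1]
finger_gap: 1.0
grasp_force: 0.0
```

Run:
```python
from h import *
t=capture("top")[:,:,::-1];s=capture("scene")[:,:,::-1]
cv2.imwrite("pics/top2.png",t);cv2.imwrite("pics/scene2.png",s)
r=lambda i,w=400:cv2.resize(i,(w,300),interpolation=cv2.INTER_CUBIC)
a=np.hstack([r(t[175:265,300:420]),r(t[195:285,190:310])])
b=np.hstack([r(s[130:220,250:370]),r(s[235:325,260:380])])
cv2.imwrite("pics/z2.png",np.vstack([a,b]))
```

```text
(no output)
```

View pics/z2.png

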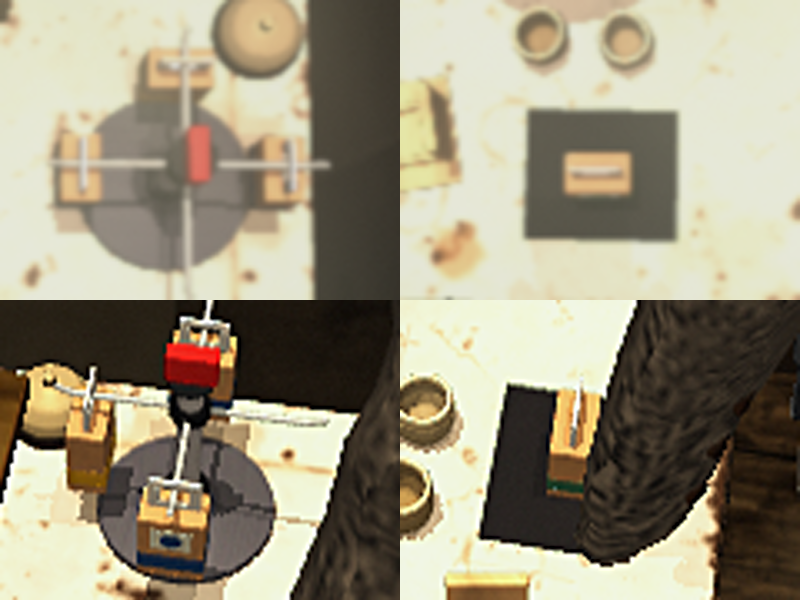

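The pack stands upright on the mat: in the top crop its body is centred near (598,174) and aligned with the world axes. The empty hook's tip is at scene crop (328,422). Now I'll measure both.

Run:
```python
from h import *
np.set_printoptions(precision=4,suppress=True)
t=cv2.imread("pics/top2.png").astype(int);s=cv2.imread("pics/scene2.png").astype(int)
red=lambda i:((i[...,2]-i[...,1]>70)&(i[...,2]-i[...,0]>60)).astype(np.uint8)
m=cv2.minAreaRect(blob(red(t),(330,190,390,250)));ms=cv2.minAreaRect(blob(red(s),(290,130,330,170)))
print("bar",m,ray2(ms[0],m[0]),ray("top",m[0],.217),[ray("top",q,.22)[:2] for q in cv2.boxPoints(m)])
k=((t.max(2)>130)).astype(np.uint8);c=blob(k,(231,234,271,262));m=cv2.minAreaRect(c)
print("pack",m,ray("top",m[0],.084)[:2],[ray("top",q,.084)[:2] for q in cv2.boxPoints(m)])
zt=lambda u,v:(190+(u-400)*.3,195+v*.3);ztl=lambda u,v:(300+u*.3,175+v*.3);zsl=lambda u,v:(250+u*.3,130+(v-300)*.3)
print("tab",[ray("top",zt(*q),.119)[:2] for q in((571,173),(622,173))])
print("hook scene",[ray("scene",zsl(*q),z)[:2] for q,z in(((230,415),.15),((300,421),.15),((328,422),.156))])
print("hook top",[ray("top",ztl(*q),.15)[:2] for q in((187,200),(190,296))],"2v tip",ray2(zsl(328,422),ztl(190,297)))
```

```bash
python3 go.py .455 .107 .24 180
```

```text
bar ((359.5, 220.5), (15.0, 5.0), 90.0) [ 0.5197 -0.1945  0.2008] [ 0.519  -0.1921  0.217 ] [array([ 0.5382, -0.1854]), array([ 0.5384, -0.1983]), array([ 0.4991, -0.1979]), array([ 0.4989, -0.1849])]
pack ((249.0, 246.5), (13.0, 20.0), 90.0) [0.4575 0.1042] [array([0.4758, 0.1334]), array([0.4766, 0.0758]), array([0.4393, 0.0751]), array([0.4385, 0.1324])]
tab [array([0.4535, 0.1231]), array([0.454 , 0.0803])]
hook scene [array([ 0.4825, -0.1869]), array([ 0.4248, -0.1902]), array([ 0.402 , -0.1882])]
hook top [array([ 0.4878, -0.1929]), array([ 0.4096, -0.1945])] 2v tip [ 0.4054 -0.1944  0.1487]
shift [-0.1545 -0.0004 -0.0003] rot [-0.0001 -0.001  -0.0006] now [0.3005 0.1074 0.2399] 15.3
```

Converted, 0.176 m is 0.2933, 0.174 m is 0.29.

{"op": "pendant", "data": {"segments": [[1, [-0.0833, 0.0017, 0], [0, 0, 0]], [1, [-0.1667, 0.0033, 0], [0, 0, 0]], [1, [-0.25, 0.0033, 0], [0, 0, 0]], [1, [-0.2575, 0.0033, 0.0667], [0, 0, 0]], [1, [-0.2575, 0.0033, 0.15], [0, 0, 0]], [1, [-0.2575, 0.0033, 0.2333], [0, 0, 0]], [1, [-0.2575, 0.0033, 0.29], [0, 0, 0]], [1, [-0.2575, 0.0033, 0.2933], [0, 0, 0]], [1, [-0.2575, 0.0033, 0.2933], [0, 0, 0]]], "force": 30}}

```text
time_s: 16.42
tool_pos: [0.456, 0.1096, 0.0656]
tool_rot: [0.001, -0.0, 1.0, 0.0]
contact_force: [0.5, 0.3, 0.3]
finger_gap: 1.002
grasp_force: 0.0
```

```bash
python3 go.py .455 .105 .064 180
```

```text
shift [ 0.001  -0.0046  0.0016] rot [0.0001 0.0014 0.    ] now [0.456  0.1096 0.0656] 16.425
```

Converted, -0.0045 m is -0.0075, 0.001 m is 0.0017.

{"op": "pendant", "data": {"segments": [[1, [0.0017, -0.0075, 0.0017], [0, 0, 0]], [1, [0.0017, -0.0075, 0.0017], [0, 0, 0]], [0, [0.0017, -0.0075, 0.0017], [0, 0, 0]], [0, [0.0017, -0.0075, 0.0017], [0, 0, 0]], [0, [0.0017, -0.0075, 0.0017], [0, 0, 0]], [0, [0.0017, -0.0075, 0.0017], [0, 0, 0]], [0, [0.0017, -0.0075, 0.0017], [0, 0, 0]]], "force": 40}}

```text
time_s: 17.3
tool_pos: [0.4548, 0.1051, 0.0641]
tool_rot: [0.001, -0.0, 1.0, 0.0]
contact_force: [-1.0, -0.4, 5.4]
finger_gap: 0.649
grasp_force: 43.3
```

```bash
python3 go.py .455 .105 .25 180
```

```text
shift [-0.0005 -0.0001 -0.1859] rot [0.0001 0.0014 0.0002] now [0.4548 0.1051 0.0641] 17.3
```

Converted, -0.297 m is -0.495, -0.26 m is -0.4333.

{"op": "pendant", "data": {"segments": [[0, [0, 0, -0.0667], [0, 0, 0]], [0, [0, 0, -0.1333], [0, 0, 0]], [0, [0.0667, -0.0333, -0.1333], [0, 0, 0]], [0, [0.1333, -0.1, -0.1333], [0, 0, 0]], [0, [0.1917, -0.1833, -0.1167], [0, 0, 0]], [0, [0.1917, -0.2667, -0.1], [0, 0, 0]], [0, [0.1917, -0.35, -0.09], [0, 0, 0]], [0, [0.1917, -0.4333, -0.09], [0, 0, 0]], [0, [0.1917, -0.495, -0.09], [0, 0, 0]], [0, [0.1917, -0.495, -0.09], [0, 0, 0]], [0, [0.1917, -0.495, -0.09], [0, 0, 0]]], "force": 40}}

```text
time_s: 18.68
tool_pos: [0.3386, -0.1911, 0.1164]
tool_rot: [-0.001, 0.0, 1.0, 0.001]
contact_force: [-0.6, 0.1, -1.8]
finger_gap: 0.649
grasp_force: 42.9
```

Run:
```python
from h import *
t=capture("top")[:,:,::-1];s=capture("scene")[:,:,::-1]
cv2.imwrite("pics/top3.png",t);cv2.imwrite("pics/scene3.png",s)
r=lambda i,w=400:cv2.resize(i,(w,300),interpolation=cv2.INTER_CUBIC)
cv2.imwrite("pics/z3.png",np.hstack([r(t[200:290,310:430]),r(s[130:235,270:410])]))
```

```bash
python3 go.py .429 -.192 .118 180
```

```text
shift [-0.09   -0.0013 -0.0013] rot [ 0.0012 -0.0011  0.0015] now [ 0.3389 -0.1909  0.1168] 18.775
```

View pics/z3.png

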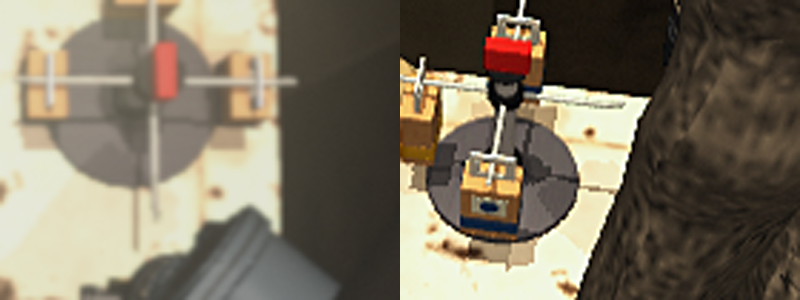

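The hook tip is free at top crop (155,218). The pack itself is hidden behind the arm, so I'll go in by the numbers, slowly and watching the force.

Converted, -0.075 m is -0.125, -0.0015 m is -0.0025.

{"op": "pendant", "data": {"segments": [[0, [0, -0.0017, -0.0025], [0, 0, 0]], [0, [-0.0333, -0.0017, -0.0025], [0, 0, 0]], [0, [-0.0667, -0.0017, -0.0025], [0, 0, 0]], [0, [-0.0833, -0.0017, -0.0025], [0, 0, 0]], [0, [-0.1, -0.0017, -0.0025], [0, 0, 0]], [0, [-0.1167, -0.0017, -0.0025], [0, 0, 0]], [0, [-0.125, -0.0017, -0.0025], [0, 0, 0]], [0, [-0.125, -0.0017, -0.0025], [0, 0, 0]]], "force": 40}}

```text
time_s: 19.77
tool_pos: [0.4144, -0.193, 0.1189]
tool_rot: [-0.0, -0.0, 1.0, 0.0]
contact_force: [0.5, -0.2, -1.9]
finger_gap: 0.646
grasp_force: 42.8
```

```bash
python3 go.py .429 -.192 .118 180
```

Run:
```python
from h import *
t=capture("top")[:,:,::-1];s=capture("scene")[:,:,::-1]
cv2.imwrite("pics/top4.png",t);cv2.imwrite("pics/scene4.png",s)
r=lambda i,w=400:cv2.resize(i,(w,300),interpolation=cv2.INTER_CUBIC)
cv2.imwrite("pics/z4.png",np.hstack([r(t[200:290,310:430]),r(s[130:235,270:410])]))
print(manip.read_state()["contact_force"])
```

```text
shift [-0.0146  0.001   0.0009] rot [ 0.0001 -0.0004  0.0004] now [ 0.4144 -0.193   0.1189] 19.775
[ 0.27732442  0.52419368 -1.59535197]
```

View pics/z4.png

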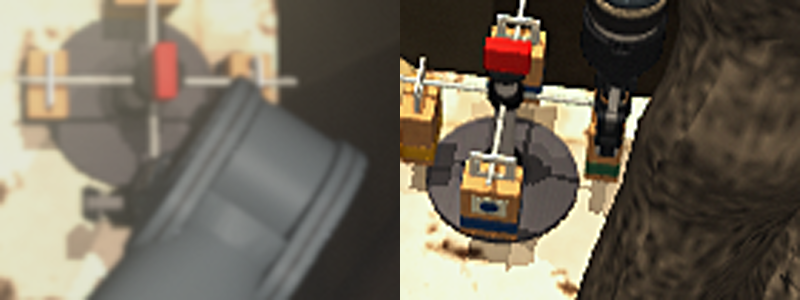

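The green-banded pack is at scene crop (605,150), on the hook line. The display hasn't moved and there is no contact force.

Converted, -0.0145 m is -0.0242, 0.01 m is 0.0167.

{"op": "pendant", "data": {"segments": [[0, [-0.0117, 0.0017, 0], [0, 0, 0]], [0, [-0.0242, 0.0017, 0], [0, 0, 0]], [0, [-0.0242, 0.0017, 0.0067], [0, 0, 0]], [0, [-0.0242, 0.0017, 0.0133], [0, 0, 0]], [0, [-0.0242, 0.0017, 0.0167], [0, 0, 0]], [0, [-0.0242, 0.0017, 0.0167], [0, 0, 0]], [0, [-0.0242, 0.0017, 0.0167], [0, 0, 0]]], "force": 40}}

```text
time_s: 20.75
tool_pos: [0.4288, -0.1921, 0.109]
tool_rot: [0.0, -0.0, 1.0, -0.0]
contact_force: [0.3, -0.4, -0.7]
finger_gap: 0.646
grasp_force: 42.8
```

Converted, 0.003 m is 0.005, 0.002 m is 0.0033.

{"op": "pendant", "data": {"segments": [[0, [0, 0, 0.0017], [0, 0, 0]], [0, [0, 0, 0.0033], [0, 0, 0]], [0, [0, 0, 0.005], [0, 0, 0]], [0, [0, 0, 0.005], [0, 0, 0]]], "force": 40}}

```text
time_s: 21.25
tool_pos: [0.429, -0.1922, 0.1067]
tool_rot: [0.0, -0.0, 1.0, -0.0]
contact_force: [-1.9, 0.7, 3.2]
finger_gap: 0.647
grasp_force: 43.4
```

Contact came at the expected height, so the slot is resting on the rod. I'll release, wait, and look before rising.

{"op": "pendant", "data": {"segments": [[0.75, [0, 0, 0], [0, 0, 0]], [0.85, [0, 0, 0], [0, 0, 0]], [1, [0, 0, 0], [0, 0, 0]], [1, [0, 0, 0], [0, 0, 0]], [1, [0, 0, 0], [0, 0, 0]], [1, [0, 0, 0], [0, 0, 0]]], "force": 20}}

```text
time_s: 22.0
tool_pos: [0.4288, -0.192, 0.1059]
tool_rot: [0.0, -0.0, 1.0, -0.0]
contact_force: [0.6, 1.3, -0.5]
finger_gap: 0.996
grasp_force: 0.0
```

Run:
```python
from h import *
t=capture("top")[:,:,::-1];s=capture("scene")[:,:,::-1]
r=lambda i,w=400:cv2.resize(i,(w,300),interpolation=cv2.INTER_CUBIC)
cv2.imwrite("pics/z5.png",np.hstack([r(t[200:290,310:430]),r(s[130:235,270:410])]))
```

```text
(no output)
```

View pics/z5.png

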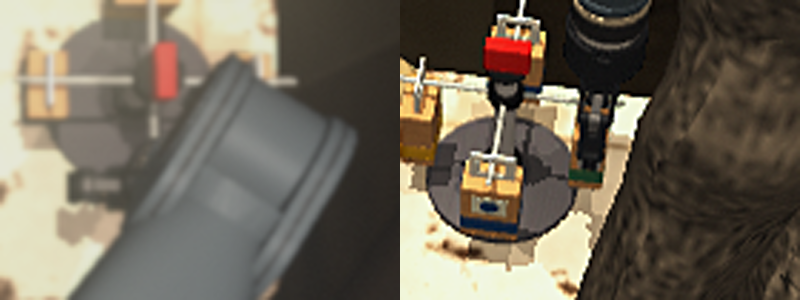

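The pack hangs at scene crop (585,160). I'll rise straight up and back away.

Converted, 0.2 m is 0.3333, -0.16 m is -0.2667.

{"op": "pendant", "data": {"segments": [[1, [0, 0, -0.05], [0, 0, 0]], [1, [0, 0, -0.1167], [0, 0, 0]], [1, [0, 0, -0.2], [0, 0, 0]], [1, [0, 0, -0.2667], [0, 0, 0]], [1, [0.0833, 0, -0.2667], [0, 0, 0]], [1, [0.1667, 0, -0.2667], [0, 0, 0]], [1, [0.2, 0.0833, -0.2667], [0, 0, 0]], [1, [0.2, 0.1667, -0.2667], [0, 0, 0]], [1, [0.2, 0.25, -0.2667], [0, 0, 0]], [1, [0.2, 0.3333, -0.2667], [0, 0, 0]], [1, [0.2, 0.3333, -0.2667], [0, 0, 0]], [1, [0.2, 0.3333, -0.2667], [0, 0, 0]]]}}

```text
time_s: 23.6
tool_pos: [0.3089, 0.0078, 0.266]
tool_rot: [0.0, -0.001, 1.0, -0.0]
contact_force: [-0.7, -0.7, 0.2]
finger_gap: 0.999
grasp_force: 0.0
```

Run:
```python
from h import *
t=capture("top")[:,:,::-1];s=capture("scene")[:,:,::-1]
r=lambda i,w=400:cv2.resize(i,(w,300),interpolation=cv2.INTER_CUBIC)
cv2.imwrite("pics/z6.png",np.hstack([r(t[190:280,300:420]),r(s[130:235,270:410])]))
```

```text
(no output)
```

View pics/z6.png

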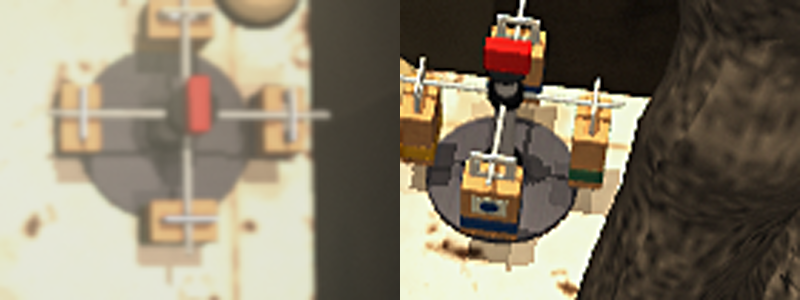

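The pack hangs upright by its tab on the front hook (top crop (187,218), scene crop (592,120)), and the robot is clear.

```bash
python3 -c "
from station import manip, job, capture, camera_params
print(job.job_done())"
```

```text
the job is handed in; nothing more can be done
None
```

I handed the job in at about 24 s: the empty hook points to the front edge, the green-banded pack was stood on the mat and now hangs on that hook, and the arm is clear; the bell and cups were left alone, and no verdict was returned.

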